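# Dial open a combination lock by feel

### The arm

A 6-joint arm with a two-finger parallel gripper is mounted at the origin on a cart in front of the work surface, level with it; the furniture and walls round the work are solid. World frame = base frame: x ahead of the robot, y to its left, z up, the work surface at z = 0. Lengths are in m, angles in degrees, forces in N, time in s.
With the tool pointing down it reaches from about 0.25 to 0.725 m from the base axis. Payload 9.7 kg.
Tool frame: the origin (TCP) lies between the finger pads; the fingertips stand 22 mm ahead of it and the grasp point (between the pads) lies 3 mm ahead of it; z points along the fingers, y is the line along which they close (so a half turn about z gives the same grasp; the last joint's range is limited). The gripper opens to 85 mm and grips with 20 to 120 N. Pads are 22 mm wide; open, the fingers measure 114 mm over their backs; the gripper's body (76 mm by 85 mm) begins 54 mm behind the grasp point. The pads swing forward as they close: fully open they stand 13 mm farther back than shut.
Start: joints at [71.906, 4.979, 10.078, 95.1, 0, 90], TCP at [0.171, 0.523, 0.253] pointing down, gripper open.
Joint ranges: [-179.16, 179.16], [-48.56, 103.87], [-65.8, 70.77], [-126.05, 130.52], [-82.76, 87.17], [-180, 180]. Speed limits (degrees/s): [127.2, 127.2, 147.25, 180, 180, 180].

### API

Orientations are given as [roll, pitch, yaw] about the fixed x, y, z axes, in that order (R = Rz(yaw) Ry(pitch) Rx(roll)).
In Python, from workcell import bot, viewer, finder gives the robot as it stands.
- The arm moves only by the tool move_arm, never from a script. Its arguments are lists of equal length, an entry for each row: "offset": the shift along the tool's x, y, z in cm, a list of three; "twist": the turn, a rotation vector about the tool's x, y, z in rad, a list of three; "grip": the opening, from 0 (shut) to 1 (fully open). In form: {"offset": [[x, y, z], ...], "twist": [[ax, ay, az], ...], "grip": [grip, ...]}. A call has 1 to 5 rows; each row shifts and turns the commanded pose from where the row before left it, along the tool's axes as they then stand; what a row does not reach is not made up. A row lasts 1/10 s, in which the tool goes at most 50 mm and 8.59 degrees, less where a joint would pass 70% of its speed; a pose out of reach is approached as far as the arm can. A call is refused whole if a number of a shift passes 5 or a number of a turn 0.15, either way. A call with a gripper value outside its range is refused whole. The fingers move at their own pace and stop on an object; "force" is the grip in N (left out, the last holds). Time passes only in rows, so rows that do not move let the fingers close. It gives the time, the measured TCP pose, the force, the opening and the grip force at its end, in the units of the state.
- bot.get_obs(): the state, without advancing time (a new reading comes with each control period).
- viewer.camera(name): name is "scene" or "top"; returns a dict with "color" (384x512x3 uint8, red, green, blue), "depth" (384x512 float32, m along the optical axis (not along the pixel's ray), 0 where there is no reading), "vfov" (degrees; the focal length in pixels is half the picture's height over the tangent of half this angle, whatever the lens; pixels are square), "cx", "cy" (the principal point, pixels), "position" and "attitude" of the camera in the world. Camera axes: x right, y down, z forward; pixel columns grow to the right and rows downward; lengths in m; the calibration is good to about 2 mm. A picture is of the moment at which its call begins.
- bot.job_done(): hands the job in; it is judged then, once.
Trained networks look in a picture, given as the dict that the camera call returned (one of the last four; its "shot" number tells which), for a name from the list of things; names that differ only in an ending like _2 or _b are one class to them, and where a whole thing is asked for, a point or a joint stands for the part that bears it (a point fixed in the world has none). Each returns a list of dicts, best first, with "p" (0 to 1); they miss things now and then, are a little off and sometimes report something else, mostly with a low value. They report only what shows in the picture. A call takes as long as a camera call.
- finder.boxes_of(picture, thing): "position" ([column, row] in pixels, amid what is visible of it).
- finder.pinpoint(picture, thing): "position" ([column, row] in pixels: a listed point, or the origin of a listed thing).
The state is a dict: "time": time; "q": joint angles; "qd": joint speeds; "joint_efforts": joint torques, N m; "ee_pos": TCP position; "tcp_rot": TCP orientation; "wrist_force": force on the tool from outside, world axes, zero at the start; "torque": the same for the moment, N m; "opening": finger opening in m; "grasp_force": force on a finger pad.
Only numpy, scipy, OpenCV 4.12 (cv2) and the standard library are available. Lean on these libraries where they do the work, as an engineer would, in place of code of your own. Each camera call takes 0.05 s, during which the arm holds its last target. There are 200 camera calls.

### The job

Open the combination lock on the bench. Turn its dial left (anticlockwise) until the pointer stands at the second long mark left of the wedge-shaped zero mark and pause there, then turn it back to the right slowly, feeling for the place between the zero mark and the first long mark right of it where the dial suddenly stops by itself: do not force it there. Then let go of the dial and slide the bolt's thumb piece to the left as far as it goes, without forcing it, and leave the other things on the bench where they are.

Things in the scene. Friction and masses are not known exactly. Their poses are not given: they have to be found in the camera images.
- lock_case: Grey steel case of the lock, 170 x 110 mm, top 55 mm above the bench, on a 200 x 96 x 6 mm foot plate; fixed. Origin under its centre at bench height, x from the dial's end to the bolt's end, y left, z up. Dial axis at x = -30 mm, y = 0; locked thumb piece at x = +50 mm, y = 0. Inside, a spring presses a nose (3.5 N) on the rims of two wheels, 25 mm from the dial's axis.
- dial_hub: Fixed bearing of the dial; origin on the dial's axis at bench height, axes like the case. Carries dial and two wheels. The first wheel turns with the dial. The second is picked up by the left turn and stays where that ended: it must end within 0.14 rad of the second mark (too far: turn right to the dial's end, begin again). When both wheels' gates meet the nose it drops in and catches the dial.
- dial (a joint): Turn of the dial, rad: 0 = pointer at the zero mark, positive left (anticlockwise from above), -1.3 to 1.5; second long mark left = +1.047. Light drag, up to 0.15 N m; stays where left. The catching place lies between -0.08 and -0.45, different each time; caught, it has 0.07 rad play, then resists by 5 N m per rad. More than 15 N on the nose (about 0.33 N m on the dial) is forcing.
- dial_grip (a point): Middle of the dial's grip bar, on the dial's axis, 76 mm above the bench. The black bar is 44 mm long, 12 mm wide and 28 mm high (62 to 90 mm above the bench) and stands on a round skirt of 60 mm diameter, 56 to 62 mm above the bench. Its x axis runs along the bar towards the pointer.
- dial_pointer (a point): Tip of the pointer, 35.5 mm from the dial's axis, on the skirt; a white line on the skirt and on the bar's top leads to it.
- zero_mark (a point): Wedge-shaped zero mark on the flat ring (49 mm radius) round the dial, on the bolt's side, 44 mm from the dial's axis. The ring has long marks every 30 degrees and short ones every 10.
- bolt_guide: Fixed guide of the bolt in the case; origin under the slot where the locked bolt's thumb piece stands, at bench height, axes like the case.
- bolt (a joint): Draw of the bolt in m: 0 locked, 0.022 fully drawn; grows as the thumb piece slides to the case's left (+y). It needs about 3 to 4 N and stays where it is left. Until the nose has dropped it is blocked after 3 to 4 mm; pressing the blocked bolt on the nose with more than 15 N counts as forcing.
- bolt_top (a point): Centre of the top of the bolt's steel thumb piece, 78.5 mm above the bench; the piece is 14 mm (along the case's x) by 12 mm (along y) and stands 23 mm above the case; the bolt's end sticks out of the case's right side, 22 mm when locked.
- padlock_brass: Bystander: brass padlock, 63 x 42 x 15 mm, lies to the right of the lock; origin under its centre.
- cylinder_a: Bystander: grey lock cylinder, 38 x 64 x 17 mm, lies to the left of the lock; origin under its centre.
- screwdriver_b: Bystander: small screwdriver, 142 mm long, lies before the lock; origin under its centre.
- key_bunch: Bystander: bunch of keys, 91 x 90 x 9 mm, left; origin under its centre.
- tape_roll: Bystander: roll of tape, 84 mm across, 19 mm high, right; origin under its centre.

How it is judged (in metres and radians):
On the way, in this order (a step that is already met when the one before it is completed fails the run):
1. the dial is turned left to the second long mark (within 8 degrees) and paused there (value of joint dial between 0.907 and 1.187 rad), for 0.2 s.
2. the dial is turned back right, past the zero mark (value of joint dial below 0.03 rad), for 0.2 s.
3. the bolt is drawn (value of joint bolt above 0.019 m), for 0.2 s.
At the end, for the whole second after the job is handed in: The bolt is drawn at least 19 of its 22 mm, and the dial stands caught in its gate, between the zero mark and the first long mark right of it (value of joint bolt above 0.019 m and value of joint dial between -0.6 and 0.03 rad); the robot touches nothing.
It fails at once if the dial is forced: the spring nose inside is loaded by the wheels with more than 15 N (about 0.33 N m on the dial) (contact force between lock_case and dial_hub above 15 N).
It fails at once if the bolt is forced against the nose with more than 15 N (contact force between lock_case and bolt_guide above 15 N).
It fails at once if a bystander (padlock, lock cylinder, screwdriver, key bunch or tape roll) is moved more than 20 mm (distance of any of padlock_brass, cylinder_a, screwdriver_b, key_bunch, tape_roll from where it was at the start of the episode above 0.02 m).
It also fails if it takes over 72 s, if anything falls off the work surface, if the arm or the gripper's body presses on something with over 40 N, if the wrist force passes 120 N, or if a joint passes its speed limit or range.

## Working session

There is one attempt and no reset: what is moved stays moved. The work goes in short steps, Python scripts to look and compute and a tool call to move; the robot and the scene stay as the last step left them, time stands still between calls to the robot, and variables do not carry over. Pictures are saved under pics/ and viewed, at most 10 in all, crops included, and the job is handed in when it is done.

Besides the shell and the picture viewer there is one more tool, called after "Call:" as name(argument=value, ...) on one line, values as JSON. move_arm: Moves the arm, as the interface text tells. Its arguments: {"type":"object","properties":{"offset":{"type":"array","items":{"type":"array","items":{"type":"number"}}},"twist":{"type":"array","items":{"type":"array","items":{"type":"number"}}},"grip":{"type":"array","items":{"type":"number"}},"force":{"type":"number"}},"required":["offset","twist","grip"]}

```bash
mkdir -p pics
cat > h.py <<'E'
from workcell import bot, viewer, finder
import numpy as np, cv2
from scipy.spatial.transform import Rotation as R
def att(c):
    a=np.array(c["attitude"],float)
    return a
def Rc(c):
    a=att(c)
    if a.shape==(3,3): return a
    if a.size==4: return R.from_quat(a).as_matrix()
    return R.from_euler('xyz',a,degrees=True).as_matrix()
def ray(c,p):
    f=c["color"].shape[0]/2/np.tan(np.radians(c["vfov"])/2)
    d=np.array([(p[0]-c["cx"])/f,(p[1]-c["cy"])/f,1.])
    return np.array(c["position"]),Rc(c)@d
def onz(c,p,z):
    o,d=ray(c,p); return o+d*(z-o[2])/d[2]
def tri(l):
    A=0;b=0
    for c,p in l:
        o,d=ray(c,p); d=d/np.linalg.norm(d); M=np.eye(3)-np.outer(d,d); A=A+M; b=b+M@o
    return np.linalg.solve(A,b)
E
python3 - <<'E'
from h import *
cs={n:viewer.camera(n) for n in("scene","top")}
for n,c in cs.items():
    print(n,c["position"],c["attitude"],c["vfov"],c["cx"],c["cy"])
    cv2.imwrite(f"pics/{n}0.png",c["color"][:,:,::-1])
for t,z in dict(dial_grip=.076,dial_pointer=.062,zero_mark=.056,bolt_top=.0785,lock_case=0,dial_hub=0).items():
    l=[]
    for n,c in cs.items():
        r=finder.pinpoint(c,t)
        if r: l.append((c,r[0]["position"])); print(t,n,r[0],onz(c,r[0]["position"],z).round(4))
    if len(l)==2: print("  tri",tri(l).round(4))
print(bot.get_obs())
E
```

```text
scene [-0.04711221 -0.51177945  0.85461466] [-135.69398661   -1.08981978  -45.26844494] 50.34307670823383 257.401882959782 189.615368295155
top [0.39561695 0.01397347 1.28184037] [-1.74554205e+02 -1.48087646e-01 -8.84838448e+01] 46.74698356024511 261.6325079367067 196.00427345288892
dial_grip scene {'position': [245.2, 180.6], 'p': 0.57} [0.5039 0.0599 0.076 ]
dial_pointer scene {'position': [223.4, 171.5], 'p': 0.22} [0.4951 0.1395 0.062 ]
dial_pointer top {'position': [236.1, 182.4], 'p': 0.92} [0.5479 0.0855 0.062 ]
  tri [0.5156 0.1063 0.0782]
zero_mark scene {'position': [256.1, 173.0], 'p': 0.95} [0.5617 0.0752 0.056 ]
zero_mark top {'position': [238.8, 179.3], 'p': 0.84} [0.5575 0.0786 0.056 ]
  tri [0.5595 0.0768 0.0562]
bolt_top scene {'position': [263.1, 161.3], 'p': 0.51} [0.5933 0.079  0.0785]
bolt_top top {'position': [237.8, 162.1], 'p': 0.56} [0.6019 0.0817 0.0785]
  tri [0.6016 0.0836 0.0706]
lock_case scene {'position': [251.6, 187.0], 'p': 0.71} [ 0.5524  0.0833 -0.    ]
lock_case top {'position': [238.8, 183.5], 'p': 0.86} [0.5526 0.0812 0.    ]
  tri [0.5518 0.081
[... 163 characters left out ...]
  ]
  tri [ 0.4896 -0.0334  0.1163]
{'time': 0.7, 'q': array([7.19039605e+01, 4.97787035e+00, 1.00791759e+01, 9.51000169e+01,
       1.37645709e-03, 9.00010201e+01]), 'qd': array([-0.03216598, -0.01695439, -0.04798787, -0.10521686, -0.03126653,
        0.07449741]), 'joint_efforts': array([-2.13208201e-03, -5.19967353e+01,  4.64780474e+01,  1.51269473e-03,
       -5.36874165e-05,  1.29902224e-05]), 'ee_pos': array([0.1708289 , 0.52279438, 0.25330265]), 'tcp_rot': array([ 1.79998711e+02, -1.37648004e-03,  1.61902940e+02]), 'wrist_force': array([-0.12626705, -0.24152061,  0.33023875]), 'torque': array([ 0.01094065,  0.04012037, -0.03180345]), 'grasp_force': 0.0, 'opening': 0.08519234566965864}
```

Run:
```python
import cv2,numpy as np
s=cv2.imread("pics/scene0.png")[110:260,170:330];t=cv2.imread("pics/top0.png")[130:240,180:300]
a=cv2.resize(s,(400,375),interpolation=cv2.INTER_CUBIC);b=cv2.resize(t,(400,367),interpolation=cv2.INTER_CUBIC)
b=cv2.copyMakeBorder(b,0,8,0,0,cv2.BORDER_CONSTANT)
cv2.imwrite("pics/c1.png",np.hstack([a,b]))
```

```text
(no output)
```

View pics/c1.png

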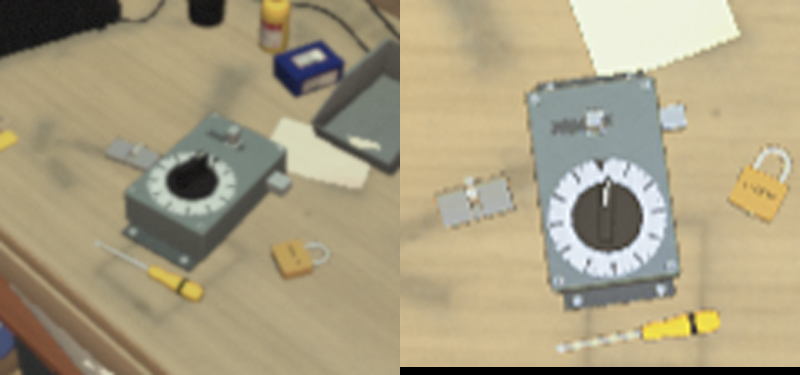

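View pics/scene0.png

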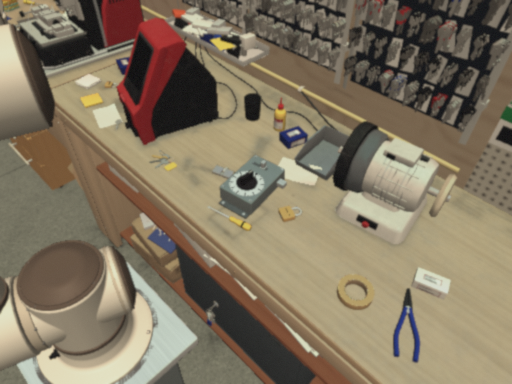

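```bash
cat > m.py <<'E'
from h import *
def cloud(c):
    f=c["color"].shape[0]/2/np.tan(np.radians(c["vfov"])/2)
    v,u=np.mgrid[:384,:512]; d=c["depth"]
    P=np.stack([(u-c["cx"])/f*d,(v-c["cy"])/f*d,d],-1)@Rc(c).T+np.array(c["position"])
    return P
E
python3 - <<'E'
from m import *
for n in("scene","top"):
    c=viewer.camera(n);P=cloud(c);np.save(f"{n}P.npy",P)
    near=(np.hypot(P[...,0]-.55,P[...,1]-.08)<.13)&(c["depth"]>0)
    top=near&(P[...,2]>.045)&(P[...,2]<.064)
    pts=P[top][:,:2].astype(np.float32)
    print(n,"case z med",np.median(P[top][:,2]),cv2.minAreaRect((pts*1000)))
    hsv=cv2.cvtColor(c["color"],cv2.COLOR_RGB2HSV)
    w=top&(hsv[...,2]>190)&(hsv[...,1]<50)
    k,lab,st,ce=cv2.connectedComponentsWithStats(w.astype(np.uint8)); i=1+np.argmax(st[1:,4]); 
    m=(lab==i); cn=max(cv2.findContours(m.astype(np.uint8),0,2)[0],key=cv2.contourArea)[:,0]
    q=np.array([onz(c,p,.056)[:2] for p in cn])*1000
    print("ring",cv2.minEnclosingCircle(q.astype(np.float32)),cv2.fitEllipse(cv2.convexHull(q.astype(np.float32))))
    hi=near&(P[...,2]>.068); k,lab,st,ce=cv2.connectedComponentsWithStats(hi.astype(np.uint8))
    for j in range(1,k):
        if st[j,4]>3: pp=P[lab==j]; print("hi",st[j,4],ce[j],pp.mean(0).round(4),pp[:,2].max().round(4),cv2.minAreaRect((pp[:,:2]*1000).astype(np.float32)))
    for t in("dial_grip","bolt_top","dial_pointer","zero_mark"):
        print(t,[(r["position"],r["p"]) for r in finder.pinpoint(c,t)][:2],[(r["position"],r["p"]) for r in finder.boxes_of(c,t)][:2])
E
```

```text
scene case z med 0.055539461657301614 ((543.1187744140625, 69.79617309570312), (173.2882080078125, 110.71495056152344), 9.570225715637207)
ring ((521.22509765625, 48.37986755371094), 39.62588119506836) ((522.26611328125, 46.92765808105469), (49.441410064697266, 75.9146728515625), 114.74268341064453)
hi 25 [262.96 162.68] [0.5908 0.0771 0.076 ] 0.0813 ((591.6724243164062, 78.58369445800781), (13.65500259399414, 11.180570602416992), 13.82640552520752)
hi 129 [246.43410853 176.86821705] [0.5114 0.0628 0.083 ] 0.0935 ((513.7315063476562, 64.33732604980469), (14.179725646972656, 43.69181823730469), 89.71452331542969)
dial_grip [([245.8, 179.3], 0.89)] [([247.3, 181.1], 0.53)]
bolt_top [([263.7, 162.3], 0.48)] [([279.8, 184.6], 0.48)]
dial_pointer [([254.4, 177.8], 0.85)] [([246.6, 182.6], 0.84)]
zero_mark [([254.5, 173.2], 0.78)] [([252.0, 188.8], 0.76)]
top case z med 0.05612814330336646 ((543.1298828125, 74.37059020996094), (170.80816650390625, 110.08023071289062), 9.304451942443848)
ring ((514.5419311523438, 68.77580261230469), 49.97721862792969) ((514.710205078125, 69.19373321533203), (97.19122314453125, 99.0317611694336), 85.82840728759766)
hi 20 [237.5 166. ] [0.591  0.0821 0.0789] 0.0843 ((591.079345703125, 82.11860656738281), (11.743638038635254, 8.354880332946777), 1.9238677024841309)
hi 80 [241.075  194.4125] [0.5121 0.0694 0.0902] 0.0973 ((513.0372314453125, 69.75839233398438), (44.152713775634766, 11.072831153869629), 1.92378830909729)
dial_grip [([241.5, 195.4], 0.74)] [([240.4, 197.8], 0.71)]
bolt_top [([249.5, 233.0], 0.52), ([236.3, 161.7], 0.43)] [([258.5, 165.8], 0.47), ([241.8, 184.5], 0.25)]
dial_pointer [] [([243.4, 195.5], 0.82)]
zero_mark [([241.4, 179.3], 0.72), ([380.7, 211.0], 0.21)] [([239.6, 185.0], 0.67), ([197.4, 189.5], 0.31)]
```

```bash
cat >> h.py <<'E'
def plan(p,yaw=None):
    o=bot.get_obs(); Rt=R.from_euler('xyz',o["tcp_rot"],degrees=True).as_matrix()
    d=Rt.T@(np.array(p)-o["ee_pos"])*100
    print("t",round(o["time"],2),"pos",o["ee_pos"].round(4),"rot",o["tcp_rot"].round(2),"q",o["q"].round(1),"open",round(o["opening"],4))
    print("offset cm",d.round(2),"norm",np.linalg.norm(d).round(2),"twistz",None if yaw is None else -np.radians((yaw-o["tcp_rot"][2]+180)%360-180).round(4))
E
python3 - <<'E'
import numpy as np
for n in("scene","top"):
    P=np.load(n+"P.npy").reshape(-1,3)
    a=np.array([.171,.523]);b=np.array([.514,.067]);u=(b-a)/np.linalg.norm(b-a)
    s=(P[:,:2]-a)@u;d=(P[:,:2]-a)@[-u[1],u[0]]
    for lo in np.arange(0,.65,.1):
        k=(s>lo)&(s<lo+.1)&(abs(d)<.12); print(n,lo.round(1),k.sum(),P[k,2].max().round(3) if k.any() else None,end="; ")
E
```

```text
scene 0.0 89 0.517; scene 0.1 394 0.006; scene 0.2 1470 0.012; scene 0.3 3660 0.013; scene 0.4 4274 0.024; scene 0.5 4038 0.094; scene 0.6 2704 0.081; top 0.0 2334 0.443; top 0.1 973 0.008; top 0.2 1543 0.016; top 0.3 2146 0.015; top 0.4 2769 0.058; top 0.5 2948 0.097; top 0.6 2770 0.084;
```

Call:
move_arm(offset=[[0,0,0],[0,0,0],[0,0,0]], twist=[[0,0,-0.15],[0,0,-0.15],[0,0,-0.042]], grip=[0.6,0.6,0.6])

```text
time: 1.9
ee_pos: [0.1708, 0.5228, 0.2533]
tcp_rot: [-180.0, -0.0, -178.2]
wrist_force: [-0.2, 0.7, 0.3]
opening: 0.0515
grasp_force: 0.0
```

```bash
python3 -c "
from h import *
plan([.5137,.067,.2],181.5)"
```

```text
t 1.9 pos [0.1708 0.5228 0.2533] rot [-180.     -0.   -178.19] q [71.9  5.  10.1 95.1  0.  70.1] open 0.0515
offset cm [-32.83 -46.64   5.33] norm 57.29 twistz 0.0055
```

Call:
move_arm(offset=[[-2.7,-3.9,0.4],[-2.7,-3.9,0.4],[-2.7,-3.9,0.4],[-2.7,-3.9,0.4],[-2.7,-3.9,0.4]], twist=[[0,0,0],[0,0,0],[0,0,0],[0,0,0],[0,0,0]], grip=[0.6,0.6,0.6,0.6,0.6])

```text
time: 2.4
ee_pos: [0.3115, 0.3298, 0.2333]
tcp_rot: [180.0, 0.0, -178.5]
wrist_force: [0.7, -0.1, -0.8]
opening: 0.051
grasp_force: 0.0
```

Call:
move_arm(offset=[[-2.7,-3.9,0.4],[-2.7,-3.9,0.4],[-2.7,-3.9,0.4],[-2.7,-3.9,0.4],[-2.7,-3.9,0.4]], twist=[[0,0,0],[0,0,0],[0,0,0],[0,0,0],[0,0,0]], grip=[0.6,0.6,0.6,0.6,0.6])

```text
time: 2.9
ee_pos: [0.4518, 0.1382, 0.2134]
tcp_rot: [180.0, 0.0, -178.5]
wrist_force: [1.5, 2.4, 0.4]
opening: 0.0512
grasp_force: 0.0
```

Call:
move_arm(offset=[[-2.7,-3.9,0.4],[-2.7,-3.7,0.4],[0,0,0]], twist=[[0,0,0],[0,0,0],[0,0,0]], grip=[0.6,0.6,0.6])

```text
time: 3.2
ee_pos: [0.5088, 0.0616, 0.2041]
tcp_rot: [-179.9, -0.0, -178.8]
wrist_force: [-0.6, 0.1, 0.4]
opening: 0.0517
grasp_force: 0.0
```

Run:
```python
from h import *
plan([.5137,.067,.089],181.5)
a,b=viewer.camera("scene"),viewer.camera("top")
for c in(a,b):
  for t in("dial_grip","bolt_top","dial_pointer"):
    print(t,[(r["position"],r["p"]) for r in finder.pinpoint(c,t)][:2])
s=a["color"][90:240,170:330,::-1];t=b["color"][120:230,180:300,::-1]
x=cv2.resize(s,(400,375),interpolation=2);y=cv2.copyMakeBorder(cv2.resize(t,(400,367),interpolation=2),0,8,0,0,0)
cv2.imwrite("pics/c2.png",np.hstack([x,y]))
```

```text
t 3.2 pos [0.5088 0.0616 0.2041] rot [-1.7994e+02 -5.0000e-02 -1.7877e+02] q [ 6.9 -0.8 -1.4 89.5 -0.1  5.7] open 0.0517
offset cm [-0.51  0.54 11.51] norm 11.53 twistz -0.0047
dial_grip [([245.1, 180.8], 0.81)]
bolt_top [([264.5, 161.2], 0.53)]
dial_pointer [([255.7, 176.4], 0.61)]
dial_grip []
bolt_top []
dial_pointer []
```

View pics/c2.png

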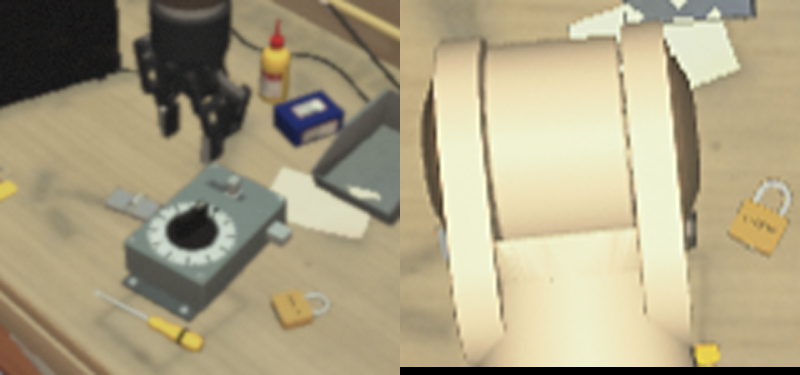

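Call:
move_arm(offset=[[-0.5,0.54,4],[0,0,4],[0,0,1.5],[0,0,0]], twist=[[0,0,0],[0,0,0],[0,0,0],[0,0,0]], grip=[0.6,0.6,0.6,0.6])

```text
time: 4.0
ee_pos: [0.5104, 0.0713, 0.1086]
tcp_rot: [-180.0, -0.2, -178.4]
wrist_force: [-0.7, 0.8, 1.0]
opening: 0.051
grasp_force: 0.0
```

Call:
move_arm(offset=[[0,0,1],[0,0,0.9],[0,0,0]], twist=[[0,0,0],[0,0,0],[0,0,0]], grip=[0.6,0.6,0.6])

```text
time: 4.3
ee_pos: [0.5117, 0.071, 0.091]
tcp_rot: [-180.0, -0.0, -178.5]
wrist_force: [-0.5, -0.1, -0.2]
opening: 0.0512
grasp_force: 0.0
```

Run:
```python
from h import *
plan([.5137,.067,.089],181.5)
a=viewer.camera("scene")
s=a["color"][130:230,190:310,::-1]
cv2.imwrite("pics/c3.png",cv2.resize(s,(720,600),interpolation=2))
```

```text
t 4.3 pos [0.5117 0.071  0.091 ] rot [-1.800e+02 -1.000e-02 -1.785e+02] q [  7.9   0.4 -12.6  77.    0.    6.4] open 0.0512
offset cm [-0.19 -0.4   0.2 ] norm 0.49 twistz 0.0
```

View pics/c3.png

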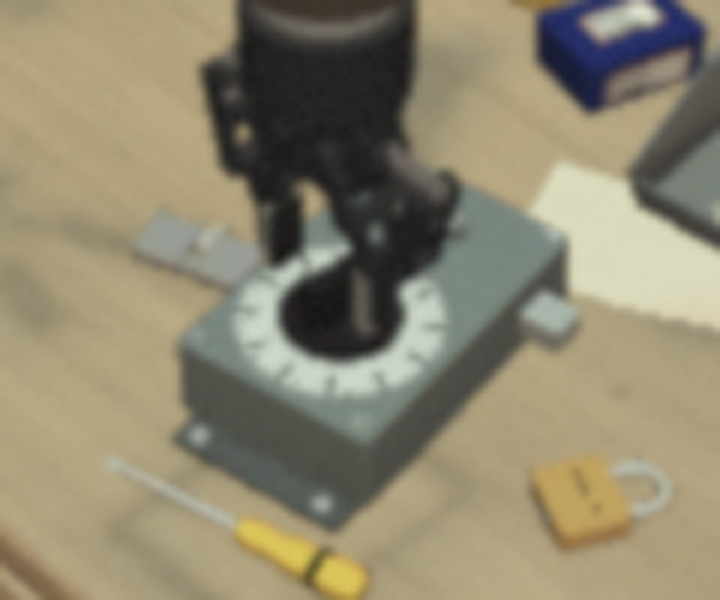

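Call:
move_arm(offset=[[-0.2,-0.3,0.1],[0,0,0],[0,0,0]], twist=[[0,0,0],[0,0,0],[0,0,0]], grip=[0.6,0.4,0.25], force=20)

```text
time: 4.65
ee_pos: [0.5141, 0.0679, 0.0906]
tcp_rot: [180.0, 0.0, -178.5]
wrist_force: [-0.2, -0.0, -0.0]
opening: 0.0231
grasp_force: 0.0
```

Call:
move_arm(offset=[[0,0,0],[0,0,0],[0,0,0],[0,0,0]], twist=[[0,0,0],[0,0,0],[0,0,0],[0,0,0]], grip=[0.1,0,0,0])

```text
time: 5.05
ee_pos: [0.5142, 0.0664, 0.0907]
tcp_rot: [-179.8, 0.0, -178.6]
wrist_force: [1.3, -11.2, 2.4]
opening: 0.0112
grasp_force: 26.9
```

Run:
```python
from h import *
plan([.5137,.067,.089],181.5)
o=bot.get_obs();print(o["wrist_force"],o["torque"],o["grasp_force"])
```

```text
t 5.05 pos [0.5142 0.0664 0.0907] rot [-1.7979e+02  5.0000e-02 -1.7858e+02] q [  7.5   0.6 -12.4  76.9  -0.2   6. ] open 0.0112
offset cm [0.05 0.07 0.17] norm 0.19 twistz -0.0014
[  1.25307385 -11.21122244   2.38879623] [-1.89697137 -0.07005586  0.04156689] 26.9158735871315
```

Call:
move_arm(offset=[[0,-0.2,0],[0,0,0],[0,0,0]], twist=[[0,0,0],[0,0,0],[0,0,0]], grip=[0,0,0])

```text
time: 5.35
ee_pos: [0.5142, 0.0661, 0.0907]
tcp_rot: [180.0, 0.0, -178.5]
wrist_force: [-0.1, -1.2, 4.0]
opening: 0.0111
grasp_force: 27.2
```

Run:
```python
from h import *
plan([.5137,.067,.089],181.5)
o=bot.get_obs();print(o["wrist_force"],o["torque"],o["grasp_force"])
```

```text
t 5.35 pos [0.5142 0.0661 0.0907] rot [ 1.800e+02  5.000e-02 -1.785e+02] q [  7.3   0.6 -12.4  76.9  -0.    5.8] open 0.0111
offset cm [0.05 0.1  0.17] norm 0.2 twistz -0.0001
[-0.0806014  -1.15407077  3.96627991] [-0.02912446 -0.04729139 -0.05292903] 27.17006206512451
```

Call:
move_arm(offset=[[0,0,0],[0,0,0],[0,0,0]], twist=[[0,0,-0.03],[0,0,-0.04],[0,0,-0.08]], grip=[0,0,0])

```text
time: 5.65
ee_pos: [0.5142, 0.066, 0.0907]
tcp_rot: [-180.0, 0.0, -169.7]
wrist_force: [0.4, -2.1, 5.6]
opening: 0.0115
grasp_force: 27.3
```

```bash
cat > s.py <<'E'
from h import *
o=bot.get_obs();print(round(o["time"],2),o["ee_pos"].round(4),o["tcp_rot"].round(2),"dial",np.radians((o["tcp_rot"][2]-9.4+90)%180-90).round(3),"F",o["wrist_force"].round(2),"T",o["torque"].round(3),o["grasp_force"].round(1),o["q"].round(1))
E
python3 s.py
```

```text
Traceback (most recent call last):
  File "s.py", line 2, in <module>
    o=bot.get_obs();print(round(o["time"],2),o["ee_pos"].round(4),o["tcp_rot"].round(2),"dial",np.radians((o["tcp_rot"][2]-9.4+90)%180-90).round(3),"F",o["wrist_force"].round(2),"T",o["torque"].round(3),o["grasp_force"].round(1),o["q"].round(1))
                                                                                                                                                                                                           ^^^^^^^^^^^^^^^^^^^^^^
AttributeError: 'float' object has no attribute 'round'
```

```bash
sed -i 's/o\["grasp_force"\].round(1)/round(o["grasp_force"],1)/' s.py; python3 s.py
```

```text
5.65 [0.5142 0.066  0.0907] [-1.7997e+02  5.0000e-02 -1.6971e+02] dial 0.016 F [ 0.41 -2.06  5.62] T [-0.216 -0.112 -0.06 ] 27.3 [  7.3   0.6 -12.4  76.9  -0.   -3. ]
```

Call:
move_arm(offset=[[0,0,0],[0,0,0],[0,0,0],[0,0,0],[0,0,0]], twist=[[0,0,-0.12],[0,0,-0.12],[0,0,-0.12],[0,0,-0.12],[0,0,-0.12]], grip=[0,0,0,0,0])

```text
time: 6.15
ee_pos: [0.5143, 0.0656, 0.0907]
tcp_rot: [-179.9, 0.0, -135.2]
wrist_force: [2.4, -4.7, 4.8]
opening: 0.0119
grasp_force: 27.3
```

```bash
python3 s.py
```

```text
6.15 [0.5143 0.0656 0.0907] [-179.9     0.   -135.19] dial 0.618 F [ 2.36 -4.72  4.79] T [-0.702 -0.205 -0.103] 27.3 [  7.3   0.6 -12.4  76.9  -0.1 -37.5]
```

Call:
move_arm(offset=[[0.03,-0.08,0],[0,0,0],[0,0,0],[0,0,0],[0,0,0]], twist=[[0,0,-0.12],[0,0,-0.12],[0,0,-0.1],[0,0,-0.06],[0,0,-0.03]], grip=[0,0,0,0,0])

```text
time: 6.65
ee_pos: [0.5146, 0.0652, 0.0907]
tcp_rot: [-179.9, 0.0, -110.7]
wrist_force: [0.5, -1.9, 3.5]
opening: 0.0114
grasp_force: 27.3
```

```bash
python3 s.py
python3 - <<'E'
from h import *
a=viewer.camera("scene")
s=a["color"][130:230,190:310,::-1]
cv2.imwrite("pics/c4.png",cv2.resize(s,(720,600),interpolation=2))
E
```

```text
6.65 [0.5146 0.0652 0.0907] [-1.7994e+02  1.0000e-02 -1.1067e+02] dial 1.046 F [ 0.46 -1.89  3.48] T [-0.152 -0.048 -0.131] 27.3 [  7.2   0.7 -12.4  76.9  -0.  -62.1]
```

View pics/c4.png

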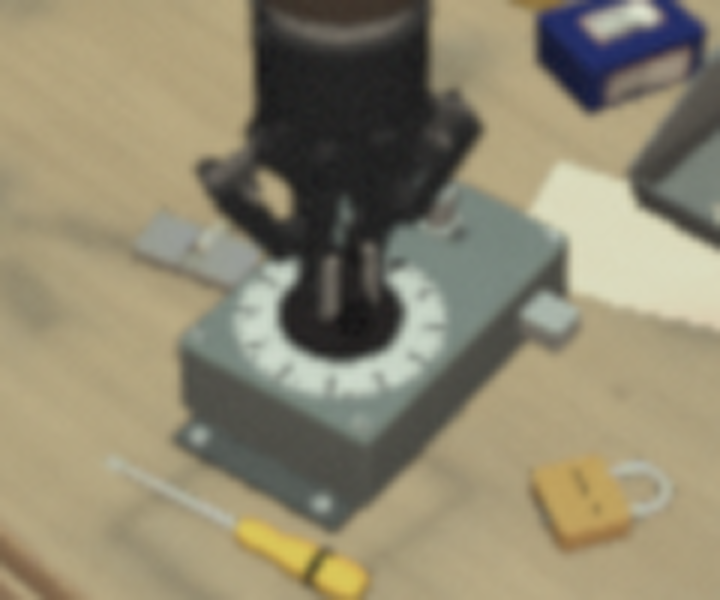

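Call:
move_arm(offset=[[0,0,0],[0,0,0],[0,0,0],[0,0,0],[0,0,0]], twist=[[0,0,0],[0,0,0],[0,0,0],[0,0,0],[0,0,0]], grip=[0,0,0,0,0])

```text
time: 7.2
ee_pos: [0.5146, 0.0652, 0.0907]
tcp_rot: [-179.9, 0.0, -110.8]
wrist_force: [1.7, -1.8, 5.1]
opening: 0.0114
grasp_force: 27.3
```

Call:
move_arm(offset=[[0,0,0],[0,0,0],[0,0,0],[0,0,0],[0,0,0]], twist=[[0,0,0.04],[0,0,0.1],[0,0,0.12],[0,0,0.12],[0,0,0.1]], grip=[0,0,0,0,0])

```text
time: 7.7
ee_pos: [0.5143, 0.0655, 0.0907]
tcp_rot: [-180.0, 0.0, -138.6]
wrist_force: [-0.8, 0.1, 5.8]
opening: 0.0116
grasp_force: 27.4
```

```bash
python3 s.py
```

```text
7.7 [0.5143 0.0655 0.0907] [-1.7999e+02  3.0000e-02 -1.3856e+02] dial 0.559 F [-0.75  0.12  5.76] T [0.181 0.266 0.111] 27.4 [  7.3   0.6 -12.4  76.9   0.  -34.2]
```

Call:
move_arm(offset=[[0,0,0],[0,0,0],[0,0,0],[0,0,0],[0,0,0]], twist=[[0,0,0.12],[0,0,0.12],[0,0,0.12],[0,0,0.08],[0,0,0.04]], grip=[0,0,0,0,0])

```text
time: 8.2
ee_pos: [0.5142, 0.0658, 0.0907]
tcp_rot: [180.0, 0.0, -165.9]
wrist_force: [-1.0, 1.8, 6.0]
opening: 0.0113
grasp_force: 27.5
```

```bash
python3 s.py
```

```text
8.2 [0.5142 0.0658 0.0907] [ 1.7995e+02  2.0000e-02 -1.6595e+02] dial 0.081 F [-1.01  1.83  6.03] T [0.535 0.342 0.122] 27.5 [  7.3   0.6 -12.4  76.9   0.1  -6.8]
```

Call:
move_arm(offset=[[0,0,0],[0,0,0],[0,0,0],[0,0,0]], twist=[[0,0,0.02],[0,0,0.02],[0,0,0.01],[0,0,0.01]], grip=[0,0,0,0])

```text
time: 8.6
ee_pos: [0.5142, 0.0658, 0.0907]
tcp_rot: [179.9, 0.0, -169.2]
wrist_force: [-1.1, 2.0, 5.8]
opening: 0.0113
grasp_force: 27.4
```

```bash
python3 s.py
```

```text
8.6 [0.5142 0.0658 0.0907] [ 1.7995e+02  2.0000e-02 -1.6923e+02] dial 0.024 F [-1.07  2.04  5.78] T [0.537 0.3   0.033] 27.4 [  7.3   0.6 -12.4  76.9   0.1  -3.5]
```

Call:
move_arm(offset=[[0,0,0],[0,0,0],[0,0,0],[0,0,0]], twist=[[0,0,0.03],[0,0,0.03],[0,0,0.02],[0,0,0.01]], grip=[0,0,0,0])

```text
time: 9.0
ee_pos: [0.5142, 0.0659, 0.0907]
tcp_rot: [179.9, 0.0, -174.4]
wrist_force: [-1.3, 1.9, 5.7]
opening: 0.0114
grasp_force: 27.4
```

```bash
python3 s.py
```

```text
9.0 [0.5142 0.0659 0.0907] [ 1.7994e+02  2.0000e-02 -1.7441e+02] dial -0.066 F [-1.25  1.92  5.73] T [0.657 0.267 0.066] 27.4 [  7.3   0.6 -12.4  76.9   0.1   1.7]
```

Call:
move_arm(offset=[[0,0,0],[0,0,0],[0,0,0]], twist=[[0,0,0.01],[0,0,0.01],[0,0,0.01]], grip=[0,0,0])

```text
time: 9.3
ee_pos: [0.5142, 0.0659, 0.0907]
tcp_rot: [179.9, 0.0, -176.1]
wrist_force: [-2.1, 1.7, 6.9]
opening: 0.0111
grasp_force: 27.4
```

```bash
python3 s.py
```

```text
9.3 [0.5142 0.0659 0.0907] [ 1.7993e+02  2.0000e-02 -1.7611e+02] dial -0.096 F [-2.12  1.75  6.94] T [0.65  0.249 0.027] 27.4 [  7.3   0.6 -12.4  76.9   0.1   3.4]
```

Call:
move_arm(offset=[[0,0,0],[0,0,0],[0,0,0]], twist=[[0,0,0.01],[0,0,0.01],[0,0,0.01]], grip=[0,0,0])

```text
time: 9.6
ee_pos: [0.5143, 0.0659, 0.0907]
tcp_rot: [179.9, 0.0, -177.8]
wrist_force: [-1.0, 2.5, 6.6]
opening: 0.0117
grasp_force: 27.4
```

```bash
python3 s.py
```

```text
9.6 [0.5143 0.0659 0.0907] [ 1.7993e+02  2.0000e-02 -1.7783e+02] dial -0.126 F [-0.99  2.53  6.56] T [0.717 0.26  0.043] 27.4 [  7.3   0.6 -12.4  76.9   0.1   5.1]
```

Call:
move_arm(offset=[[0,0,0],[0,0,0],[0,0,0]], twist=[[0,0,0.01],[0,0,0.01],[0,0,0.01]], grip=[0,0,0])

```text
time: 9.9
ee_pos: [0.5142, 0.066, 0.0907]
tcp_rot: [179.9, 0.0, -179.5]
wrist_force: [-1.3, 2.2, 5.8]
opening: 0.0112
grasp_force: 27.4
```

```bash
python3 s.py
```

```text
9.9 [0.5142 0.066  0.0907] [ 1.7993e+02  2.0000e-02 -1.7954e+02] dial -0.156 F [-1.3   2.23  5.76] T [0.736 0.258 0.067] 27.4 [  7.3   0.6 -12.4  76.9   0.1   6.8]
```

Call:
move_arm(offset=[[0,0,0],[0,0,0],[0,0,0]], twist=[[0,0,0.01],[0,0,0.01],[0,0,0.01]], grip=[0,0,0])

```text
time: 10.2
ee_pos: [0.5142, 0.066, 0.0907]
tcp_rot: [179.9, 0.0, 178.7]
wrist_force: [-1.2, 3.3, 6.4]
opening: 0.0115
grasp_force: 27.4
```

```bash
python3 s.py
```

```text
10.2 [0.5142 0.066  0.0907] [1.7992e+02 1.0000e-02 1.7874e+02] dial -0.186 F [-1.16  3.29  6.36] T [0.748 0.273 0.068] 27.4 [  7.3   0.6 -12.4  76.9   0.1   8.5]
```

Call:
move_arm(offset=[[0,0,0],[0,0,0],[0,0,0]], twist=[[0,0,0.01],[0,0,0.01],[0,0,0.01]], grip=[0,0,0])

```text
time: 10.5
ee_pos: [0.5142, 0.066, 0.0907]
tcp_rot: [179.9, 0.0, 177.0]
wrist_force: [-1.5, 3.7, 6.2]
opening: 0.0113
grasp_force: 27.4
```

```bash
python3 s.py
```

```text
10.5 [0.5142 0.066  0.0907] [1.7992e+02 1.0000e-02 1.7703e+02] dial -0.216 F [-1.48  3.69  6.24] T [0.755 0.229 0.024] 27.4 [  7.3   0.6 -12.4  76.9   0.1  10.2]
```

Call:
move_arm(offset=[[0,0,0],[0,0,0],[0,0,0]], twist=[[0,0,0.01],[0,0,0.01],[0,0,0.01]], grip=[0,0,0])

```text
time: 10.8
ee_pos: [0.5143, 0.066, 0.0907]
tcp_rot: [179.9, 0.0, 175.3]
wrist_force: [-2.5, 3.2, 7.1]
opening: 0.0115
grasp_force: 27.4
```

```bash
python3 s.py
```

```text
10.8 [0.5143 0.066  0.0907] [1.7992e+02 1.0000e-02 1.7531e+02] dial -0.246 F [-2.46  3.17  7.07] T [0.839 0.253 0.023] 27.4 [  7.3   0.6 -12.4  76.9   0.1  12. ]
```

Call:
move_arm(offset=[[0,0.05,0],[0,0,0],[0,0,0]], twist=[[0,0,0.01],[0,0,0.01],[0,0,0.01]], grip=[0,0,0])

```text
time: 11.1
ee_pos: [0.5142, 0.0661, 0.0907]
tcp_rot: [180.0, 0.0, 173.6]
wrist_force: [-1.7, 1.3, 7.0]
opening: 0.0115
grasp_force: 27.5
```

```bash
python3 s.py
```

```text
11.1 [0.5142 0.0661 0.0907] [1.7997e+02 1.0000e-02 1.7357e+02] dial -0.276 F [-1.69  1.29  7.04] T [0.27  0.238 0.116] 27.5 [  7.3   0.7 -12.4  76.9   0.   13.7]
```

Call:
move_arm(offset=[[0,0,0],[0,0,0]], twist=[[0,0,0.01],[0,0,0.005]], grip=[0,0])

```text
time: 11.3
ee_pos: [0.5143, 0.0661, 0.0907]
tcp_rot: [180.0, 0.0, 172.7]
wrist_force: [-1.8, 1.1, 5.6]
opening: 0.0114
grasp_force: 27.5
```

```bash
python3 s.py
```

```text
11.3 [0.5143 0.0661 0.0907] [1.7997e+02 1.0000e-02 1.7271e+02] dial -0.291 F [-1.77  1.05  5.58] T [0.313 0.331 0.043] 27.5 [  7.3   0.7 -12.4  76.9   0.   14.6]
```

Noise only. On.

Call:
move_arm(offset=[[0,0,0],[0,0,0],[0,0,0]], twist=[[0,0,0.01],[0,0,0.01],[0,0,0.01]], grip=[0,0,0])

```text
time: 11.6
ee_pos: [0.5143, 0.0662, 0.0907]
tcp_rot: [180.0, 0.0, 171.0]
wrist_force: [-2.0, 0.9, 6.0]
opening: 0.0112
grasp_force: 27.5
```

```bash
python3 s.py
```

```text
11.6 [0.5143 0.0662 0.0907] [1.7996e+02 1.0000e-02 1.7100e+02] dial -0.321 F [-1.97  0.86  5.98] T [0.365 0.186 0.136] 27.5 [  7.3   0.7 -12.4  76.9   0.   16.3]
```

Call:
move_arm(offset=[[0,0,0],[0,0,0]], twist=[[0,0,0.01],[0,0,0.005]], grip=[0,0])

```text
time: 11.8
ee_pos: [0.5143, 0.0662, 0.0907]
tcp_rot: [180.0, 0.0, 170.1]
wrist_force: [-1.9, 1.3, 6.2]
opening: 0.0114
grasp_force: 27.5
```

```bash
python3 s.py
```

```text
11.8 [0.5143 0.0662 0.0907] [1.7996e+02 1.0000e-02 1.7015e+02] dial -0.336 F [-1.89  1.34  6.15] T [0.374 0.292 0.157] 27.5 [  7.3   0.7 -12.4  76.9   0.   17.2]
```

Call:
move_arm(offset=[[0,0,0]], twist=[[0,0,0]], grip=[0])

```text
time: 11.9
ee_pos: [0.5142, 0.0662, 0.0907]
tcp_rot: [180.0, 0.0, 170.2]
wrist_force: [-1.0, 1.7, 6.6]
opening: 0.0114
grasp_force: 27.5
```

```bash
python3 s.py
```

```text
11.9 [0.5142 0.0662 0.0907] [179.96   0.   170.16] dial -0.336 F [-1.04  1.66  6.64] T [0.374 0.187 0.107] 27.5 [  7.3   0.7 -12.4  76.9   0.   17.2]
```

Call:
move_arm(offset=[[0,0,0],[0,0,0]], twist=[[0,0,0.01],[0,0,0]], grip=[0,0])

```text
time: 12.1
ee_pos: [0.5143, 0.0662, 0.0907]
tcp_rot: [180.0, 0.0, 169.6]
wrist_force: [-2.1, 1.0, 5.4]
opening: 0.0114
grasp_force: 27.5
```

```bash
python3 s.py
```

```text
12.1 [0.5143 0.0662 0.0907] [1.7996e+02 1.0000e-02 1.6958e+02] dial -0.346 F [-2.06  1.05  5.36] T [0.422 0.251 0.134] 27.5 [  7.3   0.7 -12.4  76.9   0.   17.7]
```

Call:
move_arm(offset=[[0,0,0],[0,0,0]], twist=[[0,0,0.015],[0,0,0]], grip=[0,0])

```text
time: 12.3
ee_pos: [0.5142, 0.0662, 0.0907]
tcp_rot: [180.0, 0.0, 168.7]
wrist_force: [-2.1, 1.9, 5.9]
opening: 0.0111
grasp_force: 27.5
```

```bash
python3 s.py
```

```text
12.3 [0.5142 0.0662 0.0907] [179.95   0.   168.71] dial -0.361 F [-2.06  1.86  5.87] T [0.433 0.277 0.154] 27.5 [  7.3   0.7 -12.4  76.9   0.   18.6]
```

Call:
move_arm(offset=[[0,0,0],[0,0,0]], twist=[[0,0,0.015],[0,0,0]], grip=[0,0])

```text
time: 12.5
ee_pos: [0.5142, 0.0663, 0.0907]
tcp_rot: [180.0, 0.0, 167.9]
wrist_force: [-1.1, 1.6, 6.5]
opening: 0.0116
grasp_force: 27.5
```

```bash
python3 s.py
```

```text
12.5 [0.5142 0.0663 0.0907] [179.95   0.   167.86] dial -0.376 F [-1.08  1.61  6.47] T [0.481 0.258 0.138] 27.5 [  7.3   0.7 -12.4  76.9   0.   19.5]
```

Call:
move_arm(offset=[[0,0,0],[0,0,0]], twist=[[0,0,0.02],[0,0,0]], grip=[0,0])

```text
time: 12.7
ee_pos: [0.5142, 0.0663, 0.0907]
tcp_rot: [179.9, -0.0, 166.7]
wrist_force: [-0.6, 2.0, 5.8]
opening: 0.0118
grasp_force: 27.5
```

```bash
python3 s.py
```

```text
12.7 [0.5142 0.0663 0.0907] [179.95  -0.   166.71] dial -0.396 F [-0.6   2.01  5.8 ] T [0.443 0.189 0.248] 27.5 [  7.3   0.7 -12.4  76.9   0.   20.6]
```

Call:
move_arm(offset=[[0,0,0]], twist=[[0,0,0]], grip=[0])

```text
time: 12.8
ee_pos: [0.5143, 0.0663, 0.0907]
tcp_rot: [179.9, 0.0, 166.7]
wrist_force: [-0.5, 2.1, 6.5]
opening: 0.0117
grasp_force: 27.5
```

```bash
python3 s.py
```

```text
12.8 [0.5143 0.0663 0.0907] [179.95   0.   166.74] dial -0.396 F [-0.51  2.06  6.5 ] T [0.502 0.26  0.197] 27.5 [  7.3   0.7 -12.4  76.9   0.   20.6]
```

Call:
move_arm(offset=[[0,0,0],[0,0,0]], twist=[[0,0,0.01],[0,0,0]], grip=[0,0])

```text
time: 13.0
ee_pos: [0.5142, 0.0663, 0.0907]
tcp_rot: [179.9, -0.0, 166.2]
wrist_force: [-1.0, 1.5, 6.2]
opening: 0.0116
grasp_force: 27.6
```

```bash
python3 s.py
```

```text
13.0 [0.5142 0.0663 0.0907] [179.95  -0.   166.16] dial -0.406 F [-0.97  1.55  6.19] T [0.497 0.262 0.275] 27.6 [  7.3   0.7 -12.4  76.9   0.   21.2]
```

Call:
move_arm(offset=[[0,0,0],[0,0,0],[0,0,0],[0,0,0]], twist=[[0,0,-0.025],[0,0,-0.025],[0,0,0],[0,0,0]], grip=[0,0,0,0.3])

```text
time: 13.4
ee_pos: [0.5141, 0.0659, 0.0901]
tcp_rot: [-180.0, -0.0, 169.0]
wrist_force: [0.1, -0.0, 0.0]
opening: 0.0246
grasp_force: 0.0
```

Call:
move_arm(offset=[[0,0,0],[0,0,0],[0,0,-2],[0,0,-3],[0,0,-2]], twist=[[0,0,0],[0,0,0],[0,0,0],[0,0,0],[0,0,0]], grip=[0.4,0.4,0.4,0.4,0.4])

```text
time: 13.9
ee_pos: [0.5144, 0.0657, 0.1617]
tcp_rot: [180.0, 0.0, 168.9]
wrist_force: [0.5, -0.2, 0.8]
opening: 0.0341
grasp_force: 0.0
```

Run:
```python
from h import *
plan([.591,.080,.15],189.4-90)
a=viewer.camera("scene")
s=a["color"][130:230,190:310,::-1]
cv2.imwrite("pics/c5.png",cv2.resize(s,(720,600),interpolation=2))
p=finder.pinpoint(a,"bolt_top");print([(r["position"],r["p"],onz(a,r["position"],.0785).round(4)) for r in p])
```

```text
t 13.9 pos [0.5144 0.0657 0.1617] rot [1.7999e+02 3.0000e-02 1.6891e+02] q [ 7.3 -0.2 -5.4 84.8 -0.  18.4] open 0.0341
offset cm [-7.24  2.87  1.18] norm 7.88 twistz 1.2132
[([261.8, 163.6], 0.55, array([0.5836, 0.0747, 0.0785])), ([244.8, 194.3], 0.38, array([0.4656, 0.0219, 0.0785])), ([164.8, 160.4], 0.38, array([0.3955, 0.2756, 0.0785]))]
```

View pics/c5.png

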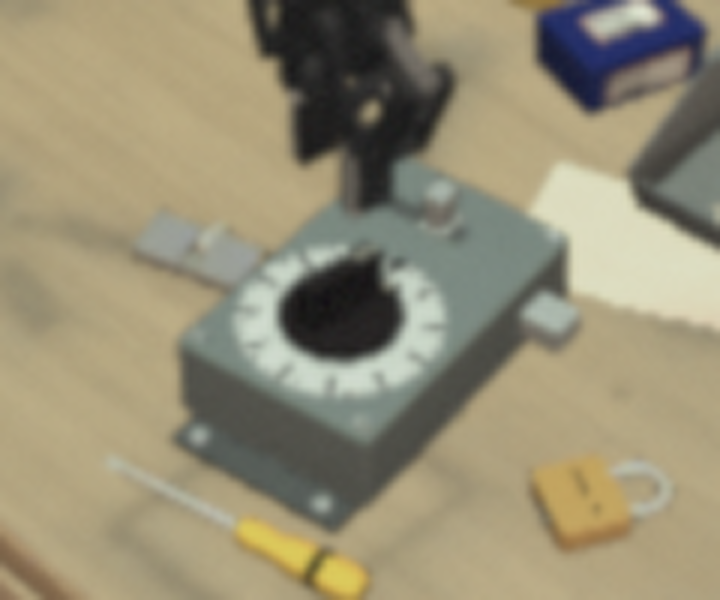

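Call:
move_arm(offset=[[0,0,0],[0,0,0],[0,0,0],[0,0,0]], twist=[[0,0,-0.12],[0,0,-0.12],[0,0,-0.12],[0,0,0]], grip=[0,0,0,0])

```text
time: 14.4
ee_pos: [0.514, 0.0657, 0.1592]
tcp_rot: [180.0, -0.1, -170.4]
wrist_force: [0.4, 0.7, 0.6]
opening: -0.0001
grasp_force: 0.0
```

```bash
python3 -c "
from h import *
plan([.5976,.0514,.13],189.4)"
```

```text
t 14.4 pos [0.514  0.0657 0.1592] rot [ 1.8000e+02 -8.0000e-02 -1.7037e+02] q [ 7.3 -0.2 -5.6 84.6 -0.  -2.3] open -0.0001
offset cm [-8.01 -2.81  2.91] norm 8.98 twistz 0.004
```

Call:
move_arm(offset=[[-3,-1.4,0],[-3,-1.4,1],[-2,0,1.9],[0,0,0],[0,0,0]], twist=[[0,0,0],[0,0,0],[0,0,0],[0,0,0],[0,0,0]], grip=[0,0,0,0,0])

```text
time: 14.9
ee_pos: [0.5972, 0.0513, 0.1301]
tcp_rot: [180.0, -0.1, -170.6]
wrist_force: [-0.6, -0.6, 0.5]
opening: -0.0003
grasp_force: 0.0
```

```bash
python3 -c "
from h import *
plan([.5976,.0514,.084],189.4)"
```

```text
t 14.9 pos [0.5972 0.0513 0.1301] rot [ 1.7999e+02 -1.5000e-01 -1.7062e+02] q [ 4.9 11.2  3.4 82.3  0.  -4.5] open -0.0003
offset cm [-0.05  0.    4.61] norm 4.61 twistz -0.0003
```

Call:
move_arm(offset=[[0,0,2],[0,0,1.5],[0,0,0.9],[0,0,0],[0,0,0]], twist=[[0,0,0],[0,0,0],[0,0,0],[0,0,0],[0,0,0]], grip=[0,0,0,0,0])

```text
time: 15.4
ee_pos: [0.5978, 0.0514, 0.0878]
tcp_rot: [-180.0, 0.0, -170.5]
wrist_force: [-0.6, 0.0, 1.1]
opening: -0.0002
grasp_force: 0.0
```

Run:
```python
from h import *
plan([.5976,.0514,.084],189.4)
a=viewer.camera("scene")
s=a["color"][130:230,190:310,::-1]
cv2.imwrite("pics/c6.png",cv2.resize(s,(720,600),interpolation=2))
```

```text
t 15.4 pos [0.5978 0.0514 0.0878] rot [-1.8000e+02  2.0000e-02 -1.7049e+02] q [ 4.9 11.7 -0.7 77.6  0.  -4.6] open -0.0002
offset cm [0.02 0.   0.38] norm 0.38 twistz 0.0019
```

View pics/c6.png

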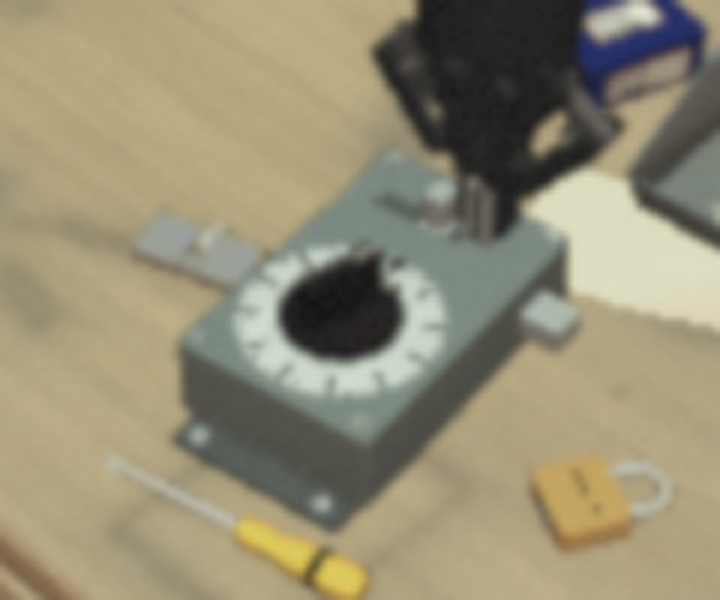

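Call:
move_arm(offset=[[0,0.2,0.1],[0,0.2,0.1],[0,0.2,0],[0,0,0]], twist=[[0,0,0],[0,0,0],[0,0,0],[0,0,0]], grip=[0,0,0,0])

```text
time: 15.85
ee_pos: [0.5968, 0.0576, 0.0854]
tcp_rot: [180.0, 0.0, -170.5]
wrist_force: [1.0, -0.1, -0.5]
opening: 0.0
grasp_force: 0.0
```

Call:
move_arm(offset=[[0,0.2,0],[0,0.1,0],[0,0,0]], twist=[[0,0,0],[0,0,0],[0,0,0]], grip=[0,0,0])

```text
time: 16.15
ee_pos: [0.5964, 0.0601, 0.0853]
tcp_rot: [-180.0, 0.0, -170.5]
wrist_force: [-0.1, -0.8, 0.7]
opening: 0.0003
grasp_force: 1.1
```

Call:
move_arm(offset=[[0,0.1,0],[0,0.1,0],[0,0,0]], twist=[[0,0,0],[0,0,0],[0,0,0]], grip=[0,0,0])

```text
time: 16.45
ee_pos: [0.596, 0.0622, 0.0853]
tcp_rot: [-180.0, 0.0, -170.5]
wrist_force: [1.2, -2.5, 0.6]
opening: -0.0001
grasp_force: 1.4
```

Call:
move_arm(offset=[[0,0.1,0],[0,0.05,0],[0,0,0]], twist=[[0,0,0],[0,0,0],[0,0,0]], grip=[0,0,0])

```text
time: 16.75
ee_pos: [0.5958, 0.0638, 0.0853]
tcp_rot: [180.0, 0.0, -170.5]
wrist_force: [0.5, -2.5, 0.5]
opening: -0.0006
grasp_force: 1.3
```

Call:
move_arm(offset=[[0,0.1,0],[0,0.05,0],[0,0,0]], twist=[[0,0,0],[0,0,0],[0,0,0]], grip=[0,0,0])

```text
time: 17.05
ee_pos: [0.5955, 0.0653, 0.0853]
tcp_rot: [180.0, 0.0, -170.5]
wrist_force: [1.0, -2.6, 0.7]
opening: -0.0
grasp_force: 1.3
```

Call:
move_arm(offset=[[0,0.1,0],[0,0.05,0],[0,0,0]], twist=[[0,0,0],[0,0,0],[0,0,0]], grip=[0,0,0])

```text
time: 17.35
ee_pos: [0.5953, 0.0668, 0.0853]
tcp_rot: [180.0, 0.0, -170.5]
wrist_force: [1.1, -2.3, 0.8]
opening: -0.0
grasp_force: 1.3
```

Call:
move_arm(offset=[[0,0.15,0],[0,0.15,0],[0,0.1,0],[0,0,0]], twist=[[0,0,0],[0,0,0],[0,0,0],[0,0,0]], grip=[0,0,0,0])

```text
time: 17.75
ee_pos: [0.5946, 0.0708, 0.0853]
tcp_rot: [180.0, 0.0, -170.5]
wrist_force: [0.9, -2.2, 1.0]
opening: 0.0001
grasp_force: 1.0
```

Call:
move_arm(offset=[[0,0.15,0],[0,0.15,0],[0,0.1,0],[0,0,0]], twist=[[0,0,0],[0,0,0],[0,0,0],[0,0,0]], grip=[0,0,0,0])

```text
time: 18.15
ee_pos: [0.5939, 0.0748, 0.0853]
tcp_rot: [180.0, 0.0, -170.5]
wrist_force: [1.6, -2.1, 0.8]
opening: 0.0001
grasp_force: 1.0
```

Call:
move_arm(offset=[[0,0.15,0],[0,0.15,0],[0,0,0]], twist=[[0,0,0],[0,0,0],[0,0,0]], grip=[0,0,0])

```text
time: 18.45
ee_pos: [0.5934, 0.0778, 0.0853]
tcp_rot: [180.0, 0.0, -170.5]
wrist_force: [2.1, -1.2, 1.4]
opening: -0.0003
grasp_force: 1.1
```

Call:
move_arm(offset=[[0,0.1,0],[0,0.05,0],[0,0,0]], twist=[[0,0,0],[0,0,0],[0,0,0]], grip=[0,0,0])

```text
time: 18.75
ee_pos: [0.5932, 0.0791, 0.0853]
tcp_rot: [180.0, 0.0, -170.5]
wrist_force: [2.3, -2.5, 0.8]
opening: 0.0001
grasp_force: 1.3
```

Call:
move_arm(offset=[[0,0.1,0],[0,0,0]], twist=[[0,0,0],[0,0,0]], grip=[0,0])

```text
time: 18.95
ee_pos: [0.593, 0.08, 0.0853]
tcp_rot: [180.0, 0.0, -170.5]
wrist_force: [1.4, -1.4, 1.5]
opening: -0.0002
grasp_force: 1.3
```

Call:
move_arm(offset=[[0,0.1,0],[0,0,0]], twist=[[0,0,0],[0,0,0]], grip=[0,0])

```text
time: 19.15
ee_pos: [0.5929, 0.0811, 0.0853]
tcp_rot: [180.0, 0.0, -170.5]
wrist_force: [3.2, -2.3, 0.3]
opening: 0.0
grasp_force: 1.3
```

Call:
move_arm(offset=[[0,0.07,0],[0,0,0]], twist=[[0,0,0],[0,0,0]], grip=[0,0])

```text
time: 19.35
ee_pos: [0.5928, 0.0813, 0.0853]
tcp_rot: [-180.0, 0.0, -170.5]
wrist_force: [1.9, -5.1, 1.6]
opening: -0.0002
grasp_force: 2.5
```

Call:
move_arm(offset=[[0,0.07,0],[0,0,0]], twist=[[0,0,0],[0,0,0]], grip=[0,0])

```text
time: 19.55
ee_pos: [0.5928, 0.0815, 0.0853]
tcp_rot: [-179.9, 0.0, -170.5]
wrist_force: [2.6, -7.0, 0.7]
opening: -0.0001
grasp_force: 3.9
```

Call:
move_arm(offset=[[0,-0.6,0],[0,-1,0],[0,0,-3],[0,0,-4],[0,0,-3]], twist=[[0,0,0],[0,0,0],[0,0,0],[0,0,0],[0,0,0]], grip=[0,0,0,0,0])

```text
time: 20.05
ee_pos: [0.5951, 0.0662, 0.1871]
tcp_rot: [180.0, 0.0, -170.5]
wrist_force: [0.5, -0.0, 0.6]
opening: -0.0002
grasp_force: 0.0
```

```bash
python3 - <<'E'
from h import *
a=viewer.camera("scene")
s=a["color"][130:230,190:310,::-1]
cv2.imwrite("pics/c7.png",cv2.resize(s,(720,600),interpolation=2))
E
python3 s.py
```

```text
20.1 [0.5964 0.0664 0.1923] [ 179.98    0.38 -170.48] dial 0.002 F [-1.1   0.88  3.54] T [-0.036  0.073 -0.081] 0.0 [ 6.3 10.7  9.7 88.6  0.  -3.2]
```

View pics/c7.png

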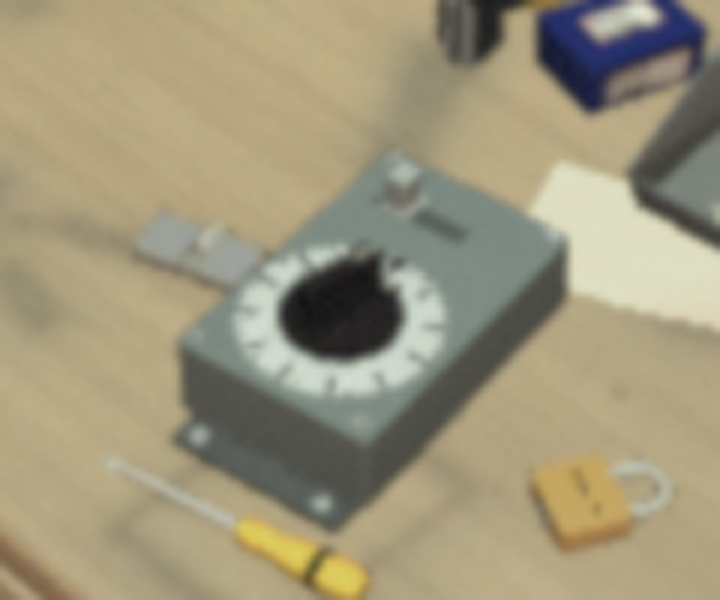

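The bolt end has disappeared into the case and the thumb piece stands at the left end of its slot (about 403,185). The dial is still where it caught, and the gripper is clear.

```bash
python3 -c "
from h import *
print(bot.job_done())"
```

```text
the job is handed in; nothing more can be done
None
```

The lock is open: the dial caught in its gate at about -0.39 rad, the bolt is drawn to its stop, nothing else on the bench was touched, and the job is handed in, though the hand-in returned no verdict.

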